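# Hold the long display lens over the inspection light

### The arm

A 6-joint arm with a two-finger parallel gripper is mounted at the origin on the work surface. World frame = base frame: x ahead of the robot, y to its left, z up, the work surface at z = 0. Lengths are in m, angles in rad, forces in N, time in s.
With the tool pointing down it reaches from about 0.3 to 0.775 m from the base axis. Payload 14.6 kg.
Tool frame: the origin (TCP) lies midway between the tips of the shut fingers; the grasp point (between the pads) lies manip.grip_point_offset behind it (manip.grip_point_offset is the distance from the TCP to the grasp point, in m); z points along the fingers, y is the line along which they close (so a half turn about z gives the same grasp; the last joint's range is limited). The gripper opens to 85 mm and grips with 20 to 120 N. Pads are 22 mm wide; open, the fingers measure 114 mm over their backs; the gripper's body (76 mm by 85 mm) begins 54 mm behind the grasp point. The pads swing forward as they close: fully open they stand 13 mm farther back than shut.
Start: joints at [1.04, 0.3, 1.521, -0, 1.321, -0.067], TCP at [0.246, 0.492, 0.231] pointing down, gripper open.
Joint ranges: [-3.03, 3.03], [-0.79, 2.21], [0.23, 2.52], [-1.04, 4.18], [0, 3.07], [-2.55, 2.55]. Speed limits (rad/s): [2.22, 2.22, 2.57, 3.14, 3.14, 3.14].

### API

Orientations are given as a unit quaternion [w, x, y, z].
In Python, from rig import manip gives the robot as it stands.
- The arm moves only by the shell command python3 -m pendant 'ROWS' [OPENING] [FORCE]. ROWS is JSON, a list of rows, each a list of 6 numbers: the shift along the tool's x, y, z as a fraction of full scale, then the turn, a rotation vector about the tool's x, y, z as a fraction of full scale. A call has 1 to 5 rows; each row is the pose to reach, as a shift and turn from the pose commanded when the call began, along the tool's axes at that moment; what a row does not reach only later rows make up. Full scale, the value 1, is 1000 mm for a shift and 45 degrees for a turn. A row lasts 1/8 s, in which the tool goes at most 62.5 mm and 10.7 degrees, less where a joint would pass 70% of its speed; a pose out of reach is approached as far as the arm can. A call with a number of a shift or a turn outside -1 to 1 is refused whole. A call with a gripper value outside its range is refused whole. OPENING is the opening, from 0 (shut) to 1 (fully open), set as the call begins (- or left out, the last holds). The fingers move at their own pace and stop on an object; FORCE is the grip in N (left out, the last holds). Time passes only in rows, so rows that repeat a pose let the fingers close. It gives the time, the measured TCP pose, the force, the opening and the grip force at its end, in the units of the state.
- manip.get_state(): the state, without advancing time (a new reading comes with each control period).
- manip.camera(name): name is "scene" or "top"; returns a dict with "pixels" (420x560x3 uint8, red, green, blue), "fx", "fy", "cx", "cy" (pixels), "pose" (4x4, takes a point from camera to world coordinates). Camera axes: x right, y up, looking along -z (the intrinsics and any distortion apply to the point x, -y, -z); pixel columns grow to the right and rows downward; lengths in m; the calibration is good to about 2 mm. A picture is of the moment at which its call begins. There is no depth.
- manip.finish_job(): hands the job in; it is judged then, once.
Trained networks look in a picture, given as the dict that the camera call returned (one of the last four; its "shot" number tells which), for a name from the list of things; names that differ only in an ending like _2 or _b are one class to them, and where a whole thing is asked for, a point or a joint stands for the part that bears it (a point fixed in the world has none). Each returns a list of dicts, best first, with "confidence" (0 to 1); they miss things now and then, are a little off and sometimes report something else, mostly with a low value. They report only what shows in the picture. A call takes as long as a camera call. They do not tell look-alikes from the thing itself.
- manip.search_frame(picture, query): "position" ([x, y, z] in m, in world coordinates, good to about 4 mm: the middle of the surface that is visible of it).
The state is a dict: "clock": time; "joint_pos": joint angles; "dq": joint speeds; "tau": joint torques, N m; "ee_pos": TCP position; "tcp_rot": TCP orientation; "ft_force": force on the tool from outside, world axes, zero at the start; "ft_torque": the same for the moment, N m; "gripper_width": finger opening in m; "grasp_force": force on a finger pad.
Only numpy, scipy, OpenCV 4.12 (cv2) and the standard library are available. Lean on these libraries where they do the work, as an engineer would, in place of code of your own. Each camera call takes 0.05 s, during which the arm holds its last target. There are 200 camera calls.

### The job

First push the black plunger on the inspection light box fully down and let it spring back. Then draw the one long display lens, which stands taller than the other five, straight up out of the wooden rack, and hold it over the middle of the light box's white window, leaning about 45 degrees (half-way between upright and flat) with its domed face upward and its middle at least 10 cm above the window. Finish while still holding it there, still, in the gripper; leave the other lenses in the rack and everything else where it is.

Things in the scene. Friction and masses are not known exactly. Their poses are not given: they have to be found in the camera images.
- long_lens: The long smoky grey display lens to take: a stiff plate 9 mm thick (x), 46 mm wide (y), 92 mm long (z), about 45 g, standing on end in any one of the rack's six slots. Origin at the centre of its bottom end, z up along its length, x out of its domed face, which starts looking along the rack's +x, away from the robot.
- lens_mid (a point): The middle of the long lens, 46 mm above its bottom end. The dome is a raised bar, 24 mm wide and 4 mm proud, along the middle of the +x face from 8 to 60 mm above the bottom.
- lens_top (a point): Centre of the top end of the long lens, 92 mm above its bottom; in the rack 104 mm above the table, 30 mm higher than the other lenses. The top 32 mm of the lens is flat on both faces: the place to grip, across the 9 mm.
- rack: Fixed wooden rack 200 mm (x) by 85 mm (y) by 52 mm high; origin under its centre, z up. Two rows of upright ribs form six slots at x = -70, -42, -14, 14, 42, 70 mm; each holds one lens on end by its side edges with about 1.7 mm play all round. Slot floor 12 mm above the table, slots 40 mm deep, open upward.
- lightbox: Fixed grey inspection light box 180 mm (x) by 120 mm (y) by 50 mm high; origin at the centre of its underside, z up. It carries the white window and, towards its -x end, the plunger.
- window (a point): Centre of the 80 x 80 mm white window, flush in the top of the light box, 50 mm above the table, 37 mm from the box's centre along its +x.
- plunger_top (a point): Centre of the top of the plunger's black round cap (34 mm diameter), 76 mm above the table when up, 55 mm from the box's centre along its -x; moves with the plunger.
- plunger (a joint): Travel of the sprung plunger in m: 0 up, 0.012 fully down (pushed straight down, hits a hard stop). The spring takes about 1 N at the start and 5.3 N at full stroke and returns it when let go.
- lens1: One of five shorter smoky grey lenses, 9 x 46 x 62 mm, same shape, standing on end in the other slots, tops 74 mm above the table. Origin at the centre of its bottom end. Leave it in its slot.
- lens2: One of five shorter smoky grey lenses, 9 x 46 x 62 mm, same shape, standing on end in the other slots, tops 74 mm above the table. Origin at the centre of its bottom end. Leave it in its slot.
- lens3: One of five shorter smoky grey lenses, 9 x 46 x 62 mm, same shape, standing on end in the other slots, tops 74 mm above the table. Origin at the centre of its bottom end. Leave it in its slot.
- lens4: One of five shorter smoky grey lenses, 9 x 46 x 62 mm, same shape, standing on end in the other slots, tops 74 mm above the table. Origin at the centre of its bottom end. Leave it in its slot.
- lens5: One of five shorter smoky grey lenses, 9 x 46 x 62 mm, same shape, standing on end in the other slots, tops 74 mm above the table. Origin at the centre of its bottom end. Leave it in its slot.
- sprue: Bystander: flat orange plastic sprue of key caps, 150 x 77 x 11 mm, origin under its centre.
- spring: Bystander: nickel battery spring standing upright, 16 mm diameter, 30 mm high, origin under its centre.
- bracket: Bystander: dull steel chassis bracket, 90 x 50 x 38 mm, origin under its centre.
- shell: Bystander: open white calculator casing half, 150 x 82 x 22 mm, origin under its centre.
- screwdriver: Bystander: screwdriver lying flat.
- jar: Bystander: small closed jar, 48 mm diameter, 55 mm high, origin under its centre.
Not all that is in view belongs to the job. What is shaped like the long_lens but orange or yellow is not meant.

How it is judged:
On the way, in this order (a step that is already met when the one before it is completed fails the run):
1. the plunger is pushed fully down (at least 10 of its 12 mm) (value of joint plunger above 0.01 m), for 0.05 s.
2. the plunger is let spring back up, the long lens still in the rack (value of joint plunger below 0.003 m and z of long_lens in the frame of rack below 0.03 m), for 0.1 s.
3. the long lens is drawn up clear of its slot, held by the fingers (z of long_lens in the frame of rack above 0.054 m and contact force between the fingers and long_lens above 0.5 N), for 0.1 s.
At the end, for the whole second after the job is handed in: Fingers hold the long lens still, clear of rack and box; its middle within 40 mm of the window centre from above and 95 mm or more over it; domed face 30 to 60 degrees from straight up; plunger up; other lenses within 20 mm, bystanders within 40 mm of their starts (horizontal distance between lens_mid and window below 0.04 m and z of lens_mid in the frame of window above 0.095 m and angle between long_lens's own x axis and vertical between 0.52 and 1.05 rad and contact force between the fingers and long_lens above 0.5 N and contact force between long_lens and rack below 0.1 N and contact force between long_lens and lightbox below 0.1 N and linear speed of long_lens below 0.03 m/s and angular speed of long_lens below 0.3 rad/s and value of joint plunger below 0.003 m and not (distance of any of lens1, lens2, lens3, lens4, lens5 from where it was at the start of the episode above 0.02 m) and not (distance of any of sprue, spring, bracket, shell, screwdriver, jar from where it was at the start of the episode above 0.04 m)); the arm keeps its last pose, push and grip.
It fails at once if another lens is moved more than 20 mm (distance of any of lens1, lens2, lens3, lens4, lens5 from where it was at the start of the episode above 0.02 m).
It fails at once if a bystander is moved more than 40 mm (distance of any of sprue, spring, bracket, shell, screwdriver, jar from where it was at the start of the episode above 0.04 m).
It also fails if it takes over 51 s, if anything falls off the work surface, if the arm or the gripper's body presses on something with over 40 N, if the wrist force passes 120 N, or if a joint passes its speed limit or range.

## Working session

There is one attempt and no reset: what is moved stays moved. The work goes in short steps, Python scripts to look and compute and a shell command to move; the robot and the scene stay as the last step left them, time stands still between calls to the robot, and variables do not carry over. Pictures are saved under pics/ and viewed, at most 10 in all, crops included, and the job is handed in when it is done.

```bash
mkdir -p pics; python3 - <<'E'
from rig import manip
import cv2,json
print(manip.grip_point_offset)
s=manip.get_state();print(s)
for n in("scene","top"):
    p=manip.camera(n);cv2.imwrite(f"pics/{n}0.png",p["pixels"][...,::-1])
    print(n,p["fx"],p["fy"],p["cx"],p["cy"],p["pose"],[k for k in p])
    for q in("long_lens","rack","lightbox","plunger","lens1"):
        print(q,[(d["position"],round(d["confidence"],2)) for d in manip.search_frame(p,q)][:7])
E
```

```text
0.0187
{'clock': 0.0, 'joint_pos': array([ 1.04040666e+00,  3.00472050e-01,  1.52164195e+00, -2.93144290e-05,
        1.32071122e+00, -6.66005253e-02]), 'dq': array([-0.00086895, -0.0005706 , -0.00151544,  0.00215747, -0.00040049,
       -0.00159012]), 'tau': array([-3.15823345e-03, -5.43500984e+01, -3.61784971e+01, -2.49715067e-04,
        4.20168697e-03, -6.78483752e-05]), 'ee_pos': array([0.24591414, 0.49167036, 0.23069505]), 'tcp_rot': array([-1.67667647e-04,  2.29818211e-01,  9.73233379e-01, -5.93209742e-04]), 'ft_force': array([ 0.58896937, -0.00809027,  1.02777076]), 'ft_torque': array([-0.02802208,  0.01882608, -0.05722578]), 'grasp_force': 0.0, 'gripper_width': 0.08569357012369025}
scene 458.9177613834193 458.9177613834193 283.03994820509337 212.32424415372043 [[ 3.04128101e-01 -7.21464488e-01  6.22089294e-01  1.30483532e+00]
 [ 9.52631137e-01  2.30242357e-01 -1.98701722e-01 -2.29090039e-01]
 [ 1.24930597e-04  6.53052409e-01  7.57312707e-01  9.73492969e-01]
 [ 0.00000000e+00  0.00000000e+00  0.00000000e+00  1.00000000e+00]] ['pixels', 'fx', 'fy', 'cx', 'cy', 'pose', 'shot']

[... 614 characters left out ...]
783e-01  2.88917953e-02 -5.61348596e-03  1.60015282e-02]
 [ 4.96635756e-04  2.07256694e-01  9.78286469e-01  1.37944760e+00]
 [ 0.00000000e+00  0.00000000e+00  0.00000000e+00  1.00000000e+00]] ['pixels', 'fx', 'fy', 'cx', 'cy', 'pose', 'shot']
long_lens [([0.5331, -0.3204, 0.0753], 0.63), ([0.3422, -0.1777, 0.0873], 0.63), ([0.7787, 0.0937, 0.0057], 0.61), ([0.503, -0.1984, 0.0987], 0.58)]
rack [([0.5034, -0.1873, 0.0438], 0.93)]
lightbox [([0.5045, 0.155, 0.0537], 0.92), ([0.4322, -0.3977, 0.0224], 0.35)]
plunger []
lens1 [([0.4579, -0.2155, 0.0752], 0.65), ([0.5379, -0.1951, 0.075], 0.6), ([0.5861, -0.179, 0.0686], 0.52), ([0.4757, -0.2082, 0.0754], 0.49), ([0.5559, -0.1868, 0.0688], 0.48)]
```

View pics/scene0.png

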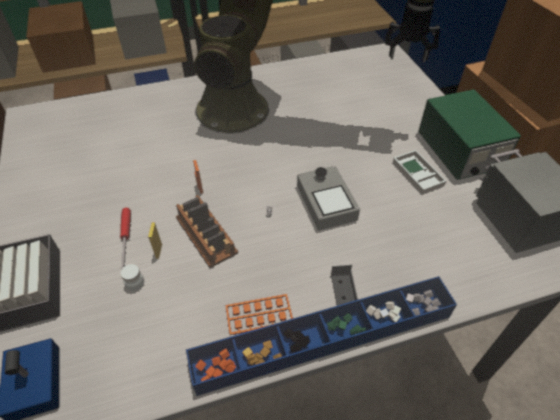

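View pics/top0.png

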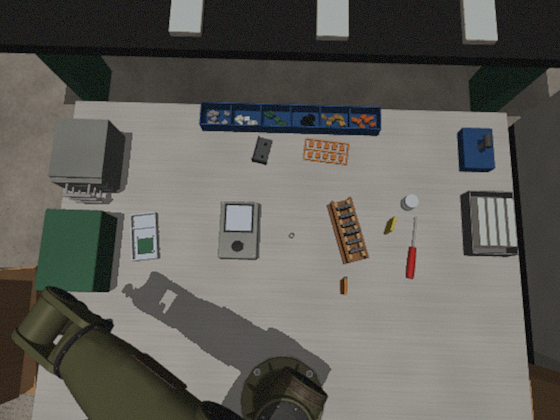

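Scene view: grey rack lenses at about (205,222). Look-alikes are the orange plate (198,177), the yellow plate (155,238) and the five short grey lenses in the rack. The box is at (327,197) with its black plunger cap at (321,173). Top view: rack (348,230), orange (344,285), yellow (391,225), box (239,230), plunger (237,246). Next is a close crop to find the tall grey lens in the rack.

```bash
cat > h.py <<'E'
import numpy as np,cv2
from rig import manip
def proj(p,X):
    T=np.array(p["pose"]);c=np.linalg.inv(T)@np.append(X,1)
    return np.array([p["cx"]+p["fx"]*c[0]/-c[2],p["cy"]-p["fy"]*c[1]/-c[2]])
def unproj(p,u,v,z):
    T=np.array(p["pose"]);d=T[:3,:3]@np.array([(u-p["cx"])/p["fx"],-(v-p["cy"])/p["fy"],-1])
    return T[:3,3]+d*(z-T[2,3])/d[2]
E
python3 - <<'E'
from h import *
a=manip.camera("scene");b=manip.camera("top")
A=cv2.resize(a["pixels"][185:270,170:245],None,fx=5.3,fy=5.3,interpolation=3)
B=cv2.resize(b["pixels"][190:270,320:375],None,fx=5.3,fy=5.3,interpolation=3)
B=cv2.copyMakeBorder(B,0,A.shape[0]-B.shape[0],0,0,0)
I=np.hstack([A,B]);I=np.clip(I.astype(float)*1.8,0,255).astype(np.uint8)
cv2.imwrite("pics/crop1.png",I[...,::-1]);print(I.shape,A.shape)
C=cv2.resize(a["pixels"][160:235,290:365],None,fx=5.2,fy=5.2,interpolation=3)
D=cv2.resize(b["pixels"][195:265,210:268],None,fx=5.2,fy=5.2,interpolation=3)
D=cv2.copyMakeBorder(D,0,C.shape[0]-D.shape[0],0,0,0)
J=np.hstack([C,D]);print(J.shape,C.shape);cv2.imwrite("pics/crop2.png",np.clip(J*1.3,0,255).astype(np.uint8)[...,::-1])
E
```

```text
(450, 690, 3) (450, 398, 3)
(390, 692, 3) (390, 390, 3)
```

View pics/crop1.png

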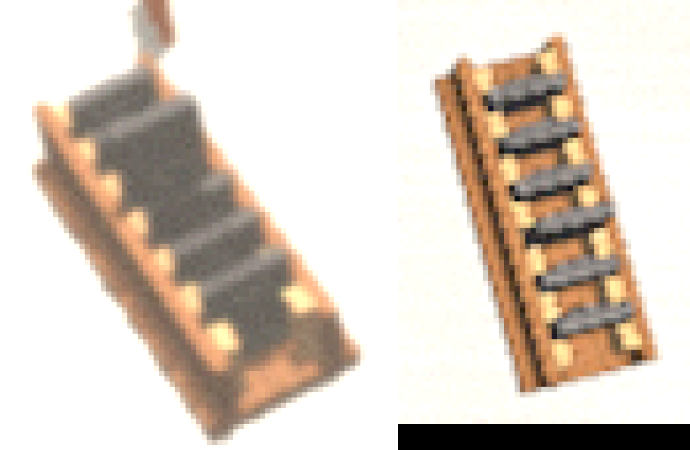

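View pics/crop2.png

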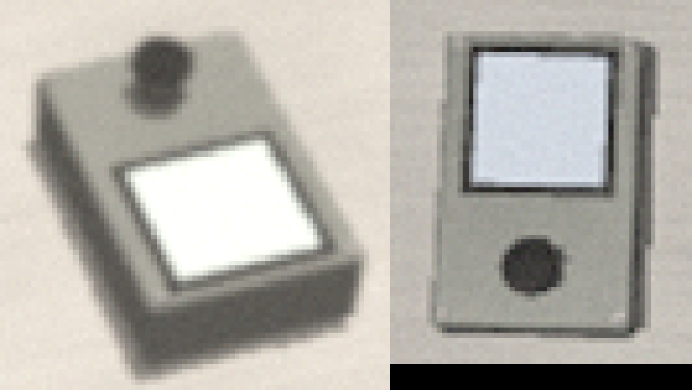

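The crops show that only the plate 4th from the far end (3rd from the robot, slot x=-14) stands taller. It is grey, at scene crop (150,120) and top crop (570,222), so that is my choice; the other tops are lower. The window is at top crop (541,119) and the plunger cap at (532,266).

```bash
python3 - <<'E'
from h import *
from scipy.optimize import least_squares
a=manip.camera("scene");b=manip.camera("top")
P=lambda p,o,s,off,u,v:(unproj,(p,o[0]+(u-off+.5)/s-.5,o[1]+(v+.5)/s-.5))
def pt(p,o,s,off,u,v,z): return unproj(p,o[0]+(u-off+.5)/s-.5,o[1]+(v+.5)/s-.5,z).round(4)
print("win top",pt(b,(210,195),5.2,390,541,119,.05),"scene",pt(a,(290,160),5.2,0,222,210,.05))
print("plg top",pt(b,(210,195),5.2,390,532,266,.076),"scene",pt(a,(290,160),5.2,0,162,62,.076))
# window corners scene
print("box dir",[pt(b,(210,195),5.2,390,*c,.05) for c in((472,52),(614,50),(470,188),(610,188))])
# rectified maps of rack at two heights: 0.5mm/px, x in[.41,.63], y[-.27,-.13]
def rect(p,z):
    xs=np.arange(.42,.60,.0005);ys=np.arange(-.13,-.26,-.0005)
    m=np.array([[proj(p,[x,y,z]) for y in ys] for x in xs[::-1]],np.float32)
    return cv2.remap(p["pixels"],m[...,0],m[...,1],cv2.INTER_CUBIC)
I=np.hstack([rect(b,.104),rect(a,.104),rect(b,.074)])
I=np.clip(I*1.7,0,255).astype(np.uint8);print(I.shape)
for k in range(0,360,40): cv2.line(I,(0,k),(I.shape[1],k),(0,255,0),1)
for k in range(0,780,40): cv2.line(I,(k,0),(k,360),(0,120,255),1)
cv2.imwrite("pics/rect.png",I[...,::-1])
E
```

```text
win top [0.5442 0.1531 0.05  ] scene [0.5447 0.1543 0.05  ]
plg top [0.4518 0.1514 0.076 ] scene [0.4561 0.1527 0.076 ]
box dir [array([0.5846, 0.1974, 0.05  ]), array([0.5884, 0.1106, 0.05  ]), array([0.5007, 0.1939, 0.05  ]), array([0.5032, 0.1094, 0.05  ])]
(360, 780, 3)
```

View pics/rect.png

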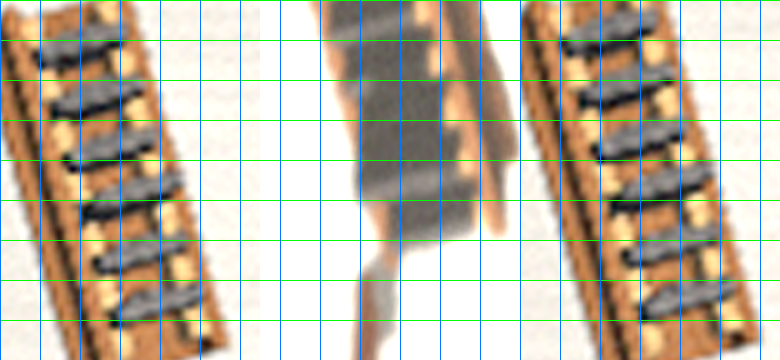

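```bash
cat > go.py <<'E'
import sys,numpy as np
from scipy.spatial.transform import Rotation as R
from rig import manip
x,y,z,h,p=map(float,sys.argv[1:6]) # target, tool-y heading deg, pitch-out deg
s=manip.get_state();q=s["tcp_rot"];R0=R.from_quat([q[1],q[2],q[3],q[0]])
c,sn=np.cos(np.radians(h)),np.sin(np.radians(h))
Rt=R.from_matrix(np.array([[-sn,c,0],[c,sn,0],[0,0,-1]]).T@np.eye(3))*R.from_euler('x',-p,degrees=True)
print("clock",s["clock"],"at",s["ee_pos"].round(4),"F",s["ft_force"].round(1),"grip",round(s["grasp_force"],1),round(s["gripper_width"],4),"q",s["joint_pos"].round(2))
print("shift",R0.inv().apply(np.array([x,y,z])-s["ee_pos"]).round(4),"turn",((R0.inv()*Rt).as_rotvec()/(np.pi/4)).round(3))
E
sed -i 's/np.array(\[\[-sn,c,0\],\[c,sn,0\],\[0,0,-1\]\]).T@np.eye(3)/np.array([[-sn,c,0],[c,sn,0],[0,0,-1]]).T/' go.py
python3 go.py .454 .152 .13 16.1 0
```

```text
clock 0.8 at [0.2461 0.4919 0.2313] F [-0.8  0.4  0.2] grip 0.0 0.0853 q [ 1.04  0.3   1.52  0.    1.32 -0.07]
shift [-0.338  -0.211   0.1013] turn [ 0.    -0.     1.052]
```

```bash
python3 -m pendant '[[-0.06,-0.035,0,0,0,0.2],[-0.12,-0.07,0,0,0,0.4],[-0.17,-0.105,0.02,0,0,0.6],[-0.22,-0.14,0.04,0,0,0.8],[-0.27,-0.17,0.06,0,0,1.0]]' 0 30; python3 go.py .454 .152 .10 16.1 0
```

```text
clock: 1.42
ee_pos: [0.4043, 0.2301, 0.1762]
tcp_rot: [0.0, 0.587, 0.81, 0.0]
ft_force: [1.6, -0.1, 0.2]
gripper_width: -0.0
grasp_force: 0.0
clock 1.425 at [0.4043 0.2301 0.1762] F [ 1.6 -0.1  0.2] grip 0.0 -0.0 q [0.44 0.17 1.82 0.   1.15 0.12]
shift [-0.0898  0.0228  0.0762] turn [ 0.001 -0.     0.045]
```

```bash
python3 -m pendant '[[-0.04,0.01,0.02,0,0,0.04],[-0.09,0.023,0.05,0,0,0.04],[-0.09,0.023,0.076,0,0,0.04],[-0.09,0.023,0.09,0,0,0.04],[-0.09,0.023,0.09,0,0,0.04]]'; python3 go.py .454 .152 .063 16.1 0
python3 - <<'E'
from h import *
b=manip.camera("scene");cv2.imwrite("pics/pl.png",cv2.resize(b["pixels"][110:240,270:400],None,fx=4,fy=4)[...,::-1])
E
```

```text
clock: 2.05
ee_pos: [0.4535, 0.1541, 0.086]
tcp_rot: [-0.0, 0.597, 0.802, -0.0]
ft_force: [-0.0, -0.1, 0.0]
gripper_width: -0.0004
grasp_force: 0.0
clock 2.05 at [0.4535 0.1541 0.086 ] F [-0.  -0.1  0. ] grip 0.0 -0.0004 q [ 0.25  0.33  1.86  0.    0.96 -0.04]
shift [-0.0021 -0.0001  0.023 ] turn [-0.002 -0.     0.013]
```

View pics/pl.png

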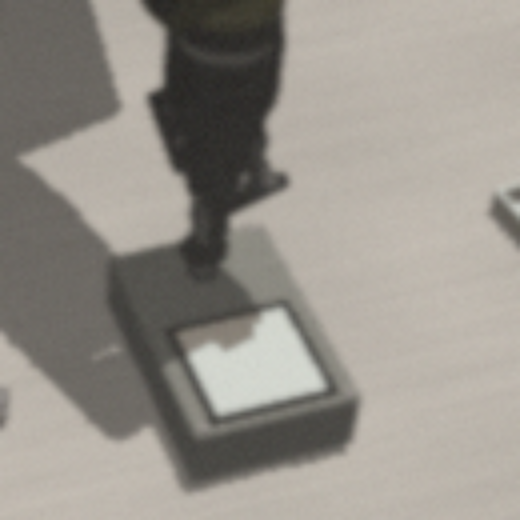

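The crop shows the shut fingers right over the plunger cap, at about (205,255). I press it down now.

```bash
python3 -m pendant '[[-0.001,0,0.01,0,0,0],[-0.001,0,0.018,0,0,0],[-0.001,0,0.022,0,0,0],[-0.001,0,0.023,0,0,0],[-0.001,0,0.023,0,0,0]]'
```

```text
clock: 2.72
ee_pos: [0.4545, 0.1531, 0.064]
tcp_rot: [0.0, 0.597, 0.802, 0.001]
ft_force: [-0.9, 1.9, 9.1]
gripper_width: -0.0002
grasp_force: 4.4
```

9 N at z = 0.064 means the plunger is on its hard stop. Next I release it and go to the rack.

```bash
python3 -m pendant '[[0,0,-0.02,0,0,0],[0,0,-0.05,0,0,0],[0,0,-0.1,0,0,0],[0,0,-0.14,0,0,0],[0,0,-0.14,0,0,0]]'; python3 go.py .506 -.198 .2 16.1 0
```

```text
clock: 3.35
ee_pos: [0.455, 0.153, 0.2059]
tcp_rot: [0.001, 0.597, 0.802, 0.002]
ft_force: [-0.0, 0.2, 0.1]
gripper_width: 0.0004
grasp_force: 0.0
clock 3.35 at [0.455  0.153  0.2059] F [-0.   0.2  0.1] grip 0.0 0.0004 q [ 0.25  0.17  1.75 -0.    1.22 -0.04]
shift [-0.3509 -0.0516  0.0057] turn [0.006 0.    0.012]
```

```bash
python3 -m pendant '[[-0.06,-0.01,0,0,0,0],[-0.12,-0.02,0,0,0,0.01],[-0.18,-0.03,0,0,0,0.01],[-0.24,-0.04,0,0,0,0.01],[-0.3,-0.045,0.006,0,0,0.012]]' 0.45; python3 go.py .506 -.198 .14 16.1 0
```

```text
clock: 3.98
ee_pos: [0.4965, -0.1495, 0.1965]
tcp_rot: [-0.0, 0.601, 0.799, -0.0]
ft_force: [1.1, 0.3, 0.3]
gripper_width: 0.0383
grasp_force: 0.0
clock 3.975 at [ 0.4965 -0.1495  0.1965] F [1.1 0.3 0.3] grip 0.0 0.0383 q [-0.36  0.26  1.65 -0.    1.23 -0.64]
shift [-0.0492 -0.0042  0.0565] turn [-0.001 -0.001 -0.001]
```

```bash
python3 -m pendant '[[-0.03,-0.003,0.01,0,0,0],[-0.049,-0.004,0.03,0,0,0],[-0.049,-0.004,0.056,0,0,0],[-0.049,-0.004,0.056,0,0,0]]'; python3 go.py .506 -.198 .08 16.1 0
python3 - <<'E'
from h import *
a=manip.camera("scene");b=manip.camera("top")
A=cv2.resize(a["pixels"][150:270,150:260],None,fx=4,fy=4,interpolation=3)
B=cv2.resize(b["pixels"][190:280,310:390],None,fx=4,fy=4,interpolation=3)
B=cv2.copyMakeBorder(B,0,A.shape[0]-B.shape[0],0,0,0)
cv2.imwrite("pics/rk.png",np.clip(np.hstack([A,B])*1.7,0,255).astype(np.uint8)[...,::-1])
E
```

```text
clock: 4.47
ee_pos: [0.5053, -0.1953, 0.1387]
tcp_rot: [-0.003, 0.601, 0.799, -0.001]
ft_force: [0.8, 0.3, 0.2]
gripper_width: 0.0382
grasp_force: 0.0
clock 4.475 at [ 0.5053 -0.1953  0.1387] F [0.8 0.3 0.2] grip 0.0 0.0382 q [-0.44  0.38  1.64 -0.    1.13 -0.72]
shift [-0.003   0.0002  0.0587] turn [-0.005 -0.005 -0.001]
```

View pics/rk.png

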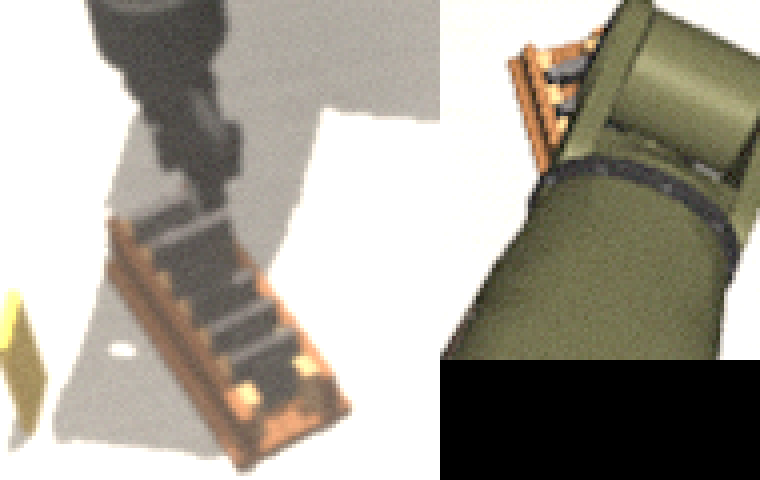

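The view fits: the front finger (212,207) stands just beyond the tall lens, whose top edge runs from (150,245) to (230,212). I descend and grip.

```bash
python3 -m pendant '[[-0.003,0,0.02,0,0,0],[-0.003,0,0.04,0,0,0],[-0.003,0,0.054,0,0,0],[-0.003,0,0.0585,0,0,0],[-0.003,0,0.0585,0,0,0]]'; python3 -m pendant '[[0,0,0,0,0,0],[0,0,0,0,0,0],[0,0,0,0,0,0],[0,0,0,0,0,0],[0,0,0,0,0,0]]' 0 40
```

```text
clock: 5.2
ee_pos: [0.5076, -0.1986, 0.0833]
tcp_rot: [0.0, 0.601, 0.799, 0.0]
ft_force: [0.8, 0.2, -0.5]
gripper_width: 0.0385
grasp_force: 0.0
clock: 5.82
ee_pos: [0.5072, -0.1989, 0.0835]
tcp_rot: [-0.0, 0.601, 0.799, -0.0]
ft_force: [-4.7, -0.7, 4.3]
gripper_width: 0.008
grasp_force: 39.0
```

Grip is good but a little high, so I regrip about 4 mm lower and 1.5 mm back toward the robot, which also relieves the side load.

```bash
python3 -m pendant '[[0,0,0,0,0,0],[0,0,0,0,0,0],[0,-0.0015,0.004,0,0,0],[0,-0.0015,0.004,0,0,0],[0,-0.0015,0.004,0,0,0]]' 0.45; python3 -m pendant '[[0,0,0,0,0,0],[0,0,0,0,0,0],[0,0,0,0,0,0],[0,0,0,0,0,0],[0,0,0,0,0,0]]' 0 40
```

```text
clock: 6.45
ee_pos: [0.506, -0.199, 0.0788]
tcp_rot: [-0.0, 0.601, 0.799, -0.0]
ft_force: [0.6, 0.1, 0.2]
gripper_width: 0.0382
grasp_force: 0.0
clock: 7.08
ee_pos: [0.5061, -0.1991, 0.079]
tcp_rot: [0.0, 0.601, 0.799, 0.0]
ft_force: [0.3, -0.1, 1.4]
gripper_width: 0.0084
grasp_force: 40.9
```

Clean grip with no side load. Drawing it straight up.

```bash
python3 -m pendant '[[0,0,-0.01,0,0,0],[0,0,-0.025,0,0,0],[0,0,-0.045,0,0,0],[0,0,-0.07,0,0,0],[0,0,-0.095,0,0,0]]';  python3 -m pendant '[[0,0,-0.04,0,0,0],[0,0,-0.08,0,0,0],[0,0,-0.08,0,0,0]]'; python3 go.py .49 .148 .26 16.1 0
```

```text
clock: 7.7
ee_pos: [0.506, -0.199, 0.1758]
tcp_rot: [0.0, 0.601, 0.799, 0.0]
ft_force: [0.4, -0.3, -0.3]
gripper_width: 0.008
grasp_force: 40.6
clock: 8.07
ee_pos: [0.5067, -0.1994, 0.258]
tcp_rot: [0.003, 0.601, 0.799, 0.001]
ft_force: [0.0, -0.2, -1.1]
gripper_width: 0.0083
grasp_force: 40.6
clock 8.075 at [ 0.5067 -0.1994  0.258 ] F [ 0.  -0.2 -1.1] grip 40.6 0.0083 q [-0.44  0.26  1.5   0.    1.37 -0.72]
shift [ 0.3384  0.0802 -0.0031] turn [ 0.006  0.005 -0.   ]
```

```bash
python3 -m pendant '[[0.05,0.012,0,0,0,0],[0.11,0.025,0,0,0,0],[0.17,0.04,0,0,0,0],[0.23,0.055,0,0,0,0],[0.28,0.067,0,0,0,0]]';  python3 -m pendant '[[0.03,0.006,0,-0.1,0,0],[0.055,0.013,0,-0.3,0,0],[0.055,0.013,0,-0.5,0,0],[0.055,0.013,0,-0.7,0,0],[0.055,0.013,0,-0.9,0,0]]'; python3 go.py .53 .149 .19 16.1 45
```

```text
clock: 8.7
ee_pos: [0.492, 0.0907, 0.2538]
tcp_rot: [-0.0, 0.601, 0.799, -0.0]
ft_force: [0.7, -0.4, -0.8]
gripper_width: 0.0083
grasp_force: 40.6
clock: 9.32
ee_pos: [0.4895, 0.1449, 0.2541]
tcp_rot: [0.21, 0.564, 0.749, 0.278]
ft_force: [0.8, -0.1, 0.2]
gripper_width: 0.0081
grasp_force: 40.6
clock 9.325 at [0.4895 0.1449 0.2541] F [ 0.8 -0.1  0.2] grip 40.6 0.0081 q [ 0.19 -0.12  2.07  0.13  0.49 -0.19]
shift [-0.0073 -0.0116  0.0747] turn [-0.093  0.001 -0.   ]
```

```bash
python3 -m pendant '[[-0.003,-0.005,0.025,-0.05,0,0],[-0.007,-0.011,0.05,-0.09,0,0],[-0.007,-0.0115,0.075,-0.09,0,0],[-0.007,-0.0115,0.075,-0.09,0,0],[-0.007,-0.0115,0.075,-0.09,0,0]]';  python3 -m pendant '[[0,0,0,0,0,0],[0,0,0,0,0,0],[0,0,0,0,0,0]]'; python3 go.py .53 .149 .19 16.1 45
python3 - <<'E'
from h import *
a=manip.camera("scene")
cv2.imwrite("pics/fin.png",cv2.resize(a["pixels"][90:270,140:400],None,fx=3,fy=3,interpolation=3)[...,::-1])
E
```

```text
clock: 9.95
ee_pos: [0.5301, 0.1494, 0.19]
tcp_rot: [0.228, 0.556, 0.739, 0.303]
ft_force: [-0.5, -0.5, -0.7]
gripper_width: 0.0081
grasp_force: 40.6
clock: 10.32
ee_pos: [0.5303, 0.1494, 0.1897]
tcp_rot: [0.228, 0.556, 0.739, 0.303]
ft_force: [0.1, 0.2, -0.8]
gripper_width: 0.0085
grasp_force: 40.6
clock 10.325 at [0.5303 0.1494 0.1897] F [ 0.1  0.2 -0.8] grip 40.6 0.0085 q [ 0.18  0.06  2.09  0.34  0.22 -0.41]
shift [-0.0003 -0.0001 -0.0005] turn [-0.009  0.    -0.   ]
```

View pics/fin.png

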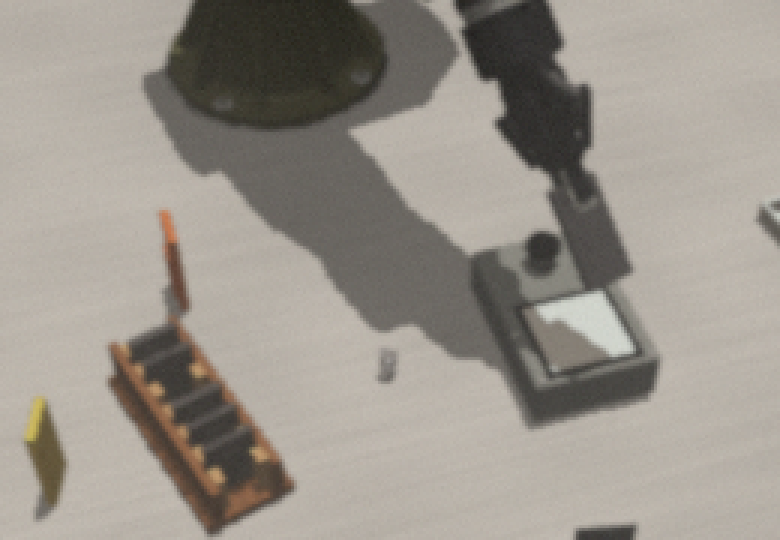

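The picture shows the long lens tilted in the fingers (590,230) above the box, the plunger up (543,247), and the five short lenses still in the rack (190,410). Handing in.

```bash
python3 -c "
from rig import manip
print(manip.finish_job())"
```

```text
the job is handed in; nothing more can be done
None
```

I pushed the plunger down to its stop and let it spring back. I then drew the long lens from the rack and handed the job in with the gripper holding it still, at about 45° with the dome up and its middle about 12 cm above the window; no verdict came back.

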